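# Put the last reference plate away and shut its case

### The job

Take the aluminium reference plate from the sloping wooden rest and set it down gently, not dropped, on the two plates in the open case so that all three make one square pile with their edges flush. Then swing the hinged upper half of the case over without slamming it and press it fully home, rim against rim. Leave the meters, the mouse and the steel sleeve where they are.

Things in the scene. Friction and masses are not known exactly. Their poses are not given: they have to be found in the camera images.
- case: Lower half of a grey plastic clamshell case, fixed to the table: open tray 120 (x) by 150 (y) by 45 mm high, walls and floor 6 mm, rim at z = 45 mm. Origin: centre of its underside on the table. Its hinge runs along y on its -x side, towards the robot. It may stand left or right of the middle, turned up to 0.3 rad.
- case_hinge (a point): Middle of the hinge line, at the rim on the -x side of the case (60 mm towards -x of the case's origin, 45 mm up). Axes as the case's.
- lid (a joint): Angle of the upper half of the case about the hinge (rad): 0 is closed, rim on rim; it grows as it opens, to 2.0. It starts standing open at 1.6 to 1.9 (upright or leaning back towards the robot). The hinge is stiff: the upper half stays where it is left, also slightly ajar, and takes about 2 to 4 N at its free edge to move.
- lid_edge (a point): Outer end of a black tab (50 mm wide, 8 mm thick, 14 mm out) in the middle of the upper half's free edge, 134 mm from the hinge line and, when closed, 5 mm above the rim plane. The upper half is a shell 120 by 150 mm and 30 mm deep with 6 mm walls, open towards the lower half; closed, its flat outer top is 75 mm above the table.
- plate_a: Bottom plate of the pile in the case: plain aluminium, 90 (x) by 60 (y) by 12 mm (z), 0.17 kg, loose on the case's floor. Origin: centre of its underside.
- plate_b: Second plate, the same, lying squarely on plate_a. Origin: centre of its underside. The pile need not be central in the case; there are 25 mm or more on each side of it along y.
- plate_c: Third plate, the same, to be put on the pile. It starts on the sloping rest, tilted 0.56 rad (32 degrees). Origin: centre of its underside; z is normal to the plate, x is its 90 mm length (downhill is -x at the start), y its 60 mm width.
- rest: Sloping wooden plate rest, fixed, 46 mm wide (y), 130 mm long (x): narrower than the plate, so that fingers pass down on both sides of it. It slopes down towards its -x side, where an 8 mm lip holds the plate. Origin: centre of its underside on the table. It stands on the other side of the middle from the case, turned up to 0.35 rad.
- rest_top (a point): Middle of the rest's sloping face, 62 mm above the table; axes as the rest's.
- meter_1: Black handheld meter lying between case and rest, 150 (x) by 66 by 28 mm. Origin: centre of its underside. Leave alone.
- meter_2: The same meter lying further left. Leave alone.
- mouse: Black computer mouse, 100 (x) by 60 by 30 mm, lying ahead of the robot. Origin: centre of its underside. Leave alone.
- sleeve: Steel sleeve standing upright on the right, 30 mm across, 70 mm high. Origin: centre of its underside. Leave alone.
Mind the look-alikes: they are no part of the job. Leave any orange or purple look-alike of the case alone.

How it is judged:
On the way, in this order (a step that is already met when the one before it is completed fails the run):
1. the third plate lies squarely on the pile in the open case, let go (x of plate_c in the frame of plate_b between -0.006 and 0.006 m and y of plate_c in the frame of plate_b between -0.006 and 0.006 m and z of plate_c in the frame of plate_b between 0.01 and 0.014 m and angle between the x axis of plate_c and the x axis of plate_b, either way round below 0.1 rad and x of plate_b in the frame of plate_a between -0.006 and 0.006 m and y of plate_b in the frame of plate_a between -0.006 and 0.006 m and z of plate_b in the frame of plate_a between 0.01 and 0.014 m and angle between the x axis of plate_b and the x axis of plate_a, either way round below 0.1 rad and z of plate_a in the frame of case between 0.004 and 0.009 m and value of joint lid above 1 rad and contact force between the fingers and plate_c below 0.3 N and linear speed of plate_c below 0.02 m/s), for 0.2 s.
2. the upper half is closed, rim on rim (value of joint lid below 0.025 rad), for 0.2 s.
At the end, for the whole second after the job is handed in: All three plates lie at rest in the case in one pile, each within 6 mm along and across and 0.1 rad of the one beneath it, plate_a on the case's floor, and the upper half is fully closed (hinge angle under 0.025 rad, less than 3 mm gap at the front) (x of plate_c in the frame of plate_b between -0.006 and 0.006 m and y of plate_c in the frame of plate_b between -0.006 and 0.006 m and z of plate_c in the frame of plate_b between 0.01 and 0.014 m and angle between the x axis of plate_c and the x axis of plate_b, either way round below 0.1 rad and x of plate_b in the frame of plate_a between -0.006 and 0.006 m and y of plate_b in the frame of plate_a between -0.006 and 0.006 m and z of plate_b in the frame of plate_a between 0.01 and 0.014 m and angle between the x axis of plate_b and the x axis of plate_a, either way round below 0.1 rad and z of plate_a in the frame of case between 0.004 and 0.009 m and value of joint lid below 0.025 rad and linear speed of plate_c below 0.02 m/s); the robot touches nothing.
It fails at once if the plate is dropped or rammed onto the pile (faster than 0.45 m/s within the last 18 mm above the plate beneath, or over 60 N between the two) (contact force between plate_c and plate_b above 60 N or (horizontal distance between plate_c and plate_b below 0.04 m and z of plate_c in the frame of plate_b below 0.03 m and linear speed of plate_c above 0.45 m/s)).
It fails at once if the case is slammed (upper half faster than 2.5 rad/s over the last 0.4 rad before closed) (value of joint lid below 0.4 rad and velocity of joint lid below -2.5 rad/s).
It fails at once if a meter, the mouse or the steel sleeve is disturbed (moved over 20 mm) (distance of any of meter_1, meter_2, mouse, sleeve from where it was at the start of the episode above 0.02 m).
It also fails if it takes over 66 s, if anything falls off the work surface, if the arm or the gripper's body presses on something with over 40 N, if the wrist force passes 120 N, or if a joint passes its speed limit or range.

### The arm

A 7-joint arm with a two-finger parallel gripper is mounted at the origin on the work surface. World frame = base frame: x ahead of the robot, y to its left, z up, the work surface at z = 0. Lengths are in m, angles in rad, forces in N, time in s.
With the tool pointing down it reaches from about 0.4 to 0.875 m from the base axis. Payload 19.3 kg.
Tool frame: the origin (TCP) lies on the centre line of the jaws, within the pads' length; the fingertips stand 14 mm ahead of it and the grasp point (between the pads) lies 5 mm behind it; z points along the fingers, y is the line along which they close (so a half turn about z gives the same grasp; the last joint's range is limited). The gripper opens to 85 mm and grips with 20 to 120 N. Pads are 22 mm wide; open, the fingers measure 114 mm over their backs; the gripper's body (76 mm by 85 mm) begins 54 mm behind the grasp point. The pads swing forward as they close: fully open they stand 13 mm farther back than shut.
Start: joints at [-1.394, 0.521, -0.036, 1.599, 0.021, 1.021, -0.113], TCP at [0.153, 0.606, 0.245] pointing down, gripper open.
Joint ranges: [-2.91, 2.91], [-0.3, 2.13], [-1.5, 1.42], [0.17, 2.43], [-1.26, 4.41], [0.16, 1.93], [-2.52, 2.52]. Speed limits (rad/s): [1.89, 1.89, 2.39, 2.39, 3.01, 3.01, 3.01].

### API

Orientations are given as [roll, pitch, yaw] about the fixed x, y, z axes, in that order (R = Rz(yaw) Ry(pitch) Rx(roll)).
In Python, from workcell import bot, grab_frame, regions_of gives the robot as it stands. The module is installed in compiled form; this text tells all that it offers.
- The arm moves only by the tool play_rows, never from a script. Its argument "plan" is a list of rows, each a list of 3 entries, a list of its own where there are three numbers: the shift along the tool's x, y, z in units of 2.5 cm (1.0 is 2.5 cm), then the turn, a rotation vector about the tool's x, y, z in units of 0.15 rad (1.0 is 0.15 rad), then the closure, from -1 (fully open) to 1 (shut). In form: [[[tx, ty, tz], [rx, ry, rz], jaw], ...]. A call has 1 to 20 rows; each row shifts and turns the commanded pose from where the row before left it, along the tool's axes as they then stand; what a row does not reach is not made up. A row lasts 1/8 s, in which the tool goes at most 62.5 mm and 10.7 degrees, less where a joint would pass 70% of its speed; a pose out of reach is approached as far as the arm can. A call with a number of a shift or a turn outside -1 to 1 is refused whole. A call with a gripper value outside its range is refused whole. The fingers move at their own pace and stop on an object; "newtons" is the grip in N (left out, the last holds). Time passes only in rows, so rows that do not move let the fingers close. It gives the time, the measured TCP pose, the force, the opening and the grip force at its end, in the units of the state.
- bot.observe(): the state, without advancing time (a new reading comes with each control period).
- grab_frame(name): name is "scene" or "side" or "wrist"; returns a dict with "pixels" (420x560x3 uint8, red, green, blue), "depth" (420x560 float32, m along the optical axis (not along the pixel's ray), 0 where there is no reading), "camera_matrix" (3x3 intrinsics, pixels), "R" (3x3) and "t" (3): a world point X has camera coordinates R X + t. Camera axes: x right, y down, z forward; pixel columns grow to the right and rows downward; lengths in m; the calibration is good to about 2 mm. A picture is of the moment at which its call begins.
- bot.job_done(): hands the job in; it is judged then, once.
Trained networks look in the newest picture that a camera, given by its name, has taken for a name from the list of things; names that differ only in an ending like _2 or _b are one class to them, and where a whole thing is asked for, a point or a joint stands for the part that bears it (a point fixed in the world has none). Each returns a list of dicts, best first, with "p" (0 to 1); they miss things now and then, are a little off and sometimes report something else, mostly with a low value. They report only what shows in the picture. A call takes as long as a camera call. They do not tell look-alikes from the thing itself.
- regions_of(thing, camera): "mask" (420x560 bool, what is visible of it) and "box" ([left, top, right, bottom] in pixels, round what is visible of it).
The state is a dict: "clock": time; "qpos": joint angles; "qd": joint speeds; "joint_efforts": joint torques, N m; "position": TCP position; "tool_rot": TCP orientation; "force": force on the tool from outside, world axes, zero at the start; "moment": the same for the moment, N m; "grip_width": finger opening in m; "finger_force": force on a finger pad.
Only numpy, scipy, OpenCV 4.12 (cv2) and the standard library are available. Lean on these libraries where they do the work, as an engineer would, in place of code of your own. Each camera call takes 0.05 s, during which the arm holds its last target. There are 200 camera calls.

## Working session

There is one attempt and no reset: what is moved stays moved. The work goes in short steps, Python scripts to look and compute and a tool call to move; the robot and the scene stay as the last step left them, time stands still between calls to the robot, and variables do not carry over. Pictures are saved under pics/ and viewed, at most 10 in all, crops included, and the job is handed in when it is done.

Besides the shell and the picture viewer there is one more tool, called after ">>>" by a JSON object that holds its "fn" and its "kwargs". play_rows: Moves the arm, as the interface text tells. Its arguments: {"type":"object","properties":{"plan":{"type":"array"},"newtons":{"type":"number"}},"required":["plan"]}

```bash
mkdir -p pics; cat > h.py <<'E'
import numpy as np, cv2
from workcell import bot, grab_frame, regions_of
def cloud(f):
    K=f["camera_matrix"];d=f["depth"];v,u=np.indices(d.shape)
    P=np.stack([(u-K[0,2])/K[0,0]*d,(v-K[1,2])/K[1,1]*d,d],-1)
    W=(P-f["t"])@f["R"]; W[d<=0]=np.nan
    return W
def save(f,n): cv2.imwrite("pics/"+n,f["pixels"][:,:,::-1])
E
python3 - <<'E'
from h import *
print(bot.observe())
out=[]
for c in("scene","side"):
    f=grab_frame(c);out.append(f["pixels"]);np.savez(c+".npz",**f)
    W=cloud(f)
    for n in("case","lid","plate_a","rest","meter_1","mouse","sleeve"):
        for r in regions_of(n,c):
            m=r["mask"];print(c,n,round(r["p"],2),np.round(r["box"]).astype(int),m.sum(),np.round(np.nanmedian(W[m],0),3))
    save(f,c+".png")
E
```

```text
{'clock': 0.0, 'qpos': array([-1.39420589,  0.52204218, -0.03634255,  1.59996444,  0.02119563,
        1.02111725, -0.11281736]), 'qd': array([-1.56146826e-03,  2.63283431e-04, -1.85398419e-05,  2.00682891e-03,
        1.44639985e-03, -4.54757495e-04, -1.36023170e-03]), 'joint_efforts': array([ 1.03193397e-03, -9.27142024e+01,  1.98038064e+00, -3.69919574e+01,
        1.79157243e-02,  8.51655233e-03,  1.45423130e-06]), 'position': array([0.15263166, 0.60575713, 0.24472361]), 'tool_rot': array([-3.14044838e+00,  7.02875308e-05,  2.89478500e+00]), 'force': array([-0.06220642,  0.75470067, -0.63154444]), 'moment': array([ 0.03004653, -0.00199646, -0.02047363]), 'finger_force': 0.0, 'grip_width': 0.08539900287991338}
scene case 0.97 [205 190 285 286] 4497 [ 0.49  -0.181  0.048]
scene case 0.92 [343 165 403 216] 2512 [0.38  0.197 0.073]
scene case 0.68 [175 154 233 208] 2172 [ 0.297 -0.287  0.073]
scene case 0.61 [ 65 198 128 260] 2886 [ 0.456 -0.575  0.074]
scene lid 0.94 [341 163 401 209] 1982 [0.365 0.199 0.074]
scene lid 0.86 [178 154 234 198] 1806 [ 0.281 -0.286  0.074]
scene lid 0.7
[... 870 characters left out ...]
9 333 246] 1821 [ 0.472 -0.196  0.085]
side lid 0.86 [266 200 316 242] 1219 [ 0.462 -0.194  0.13 ]
side lid 0.74 [232 261 298 315] 2098 [ 0.254 -0.296  0.074]
side lid 0.65 [345 292 407 353] 2171 [ 0.412 -0.588  0.075]
side lid 0.61 [155 170 212 214] 1427 [0.34  0.191 0.074]
side lid 0.37 [250 177 287 212] 675 [ 0.564 -0.006  0.027]
side plate_a 0.7 [220 148 242 177] 365 [0.543 0.183 0.073]
side plate_a 0.44 [296 210 314 218] 94 [ 0.584 -0.163  0.029]
side meter_1 0.67 [254 175 288 213] 640 [ 0.565 -0.006  0.027]
side meter_1 0.56 [165 130 206 152] 545 [0.515 0.406 0.026]
side mouse 0.9 [220 211 250 233] 411 [ 0.384 -0.015  0.027]
side sleeve 0.61 [363 262 376 282] 168 [ 0.553 -0.458  0.045]
```

View pics/scene.png

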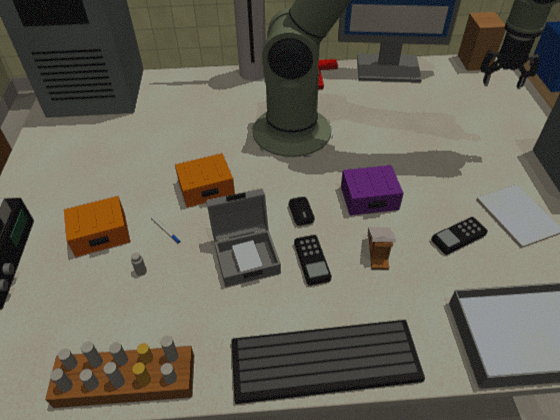

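```bash
python3 - <<'E'
import cv2,numpy as np
a=cv2.imread("pics/scene.png");b=cv2.imread("pics/side.png")
A=cv2.resize(a[180:300,200:290],None,fx=4.4,fy=4.4)
B=cv2.resize(a[200:290,355:435],None,fx=5,fy=5)
h=max(A.shape[0],B.shape[0])
C=np.zeros((h,A.shape[1]+B.shape[1],3),np.uint8);C[:A.shape[0],:A.shape[1]]=A;C[:B.shape[0],A.shape[1]:]=B
print(C.shape);cv2.imwrite("pics/crop.png",C[:600,:800])
E
```

```text
(528, 796, 3)
```

View pics/crop.png

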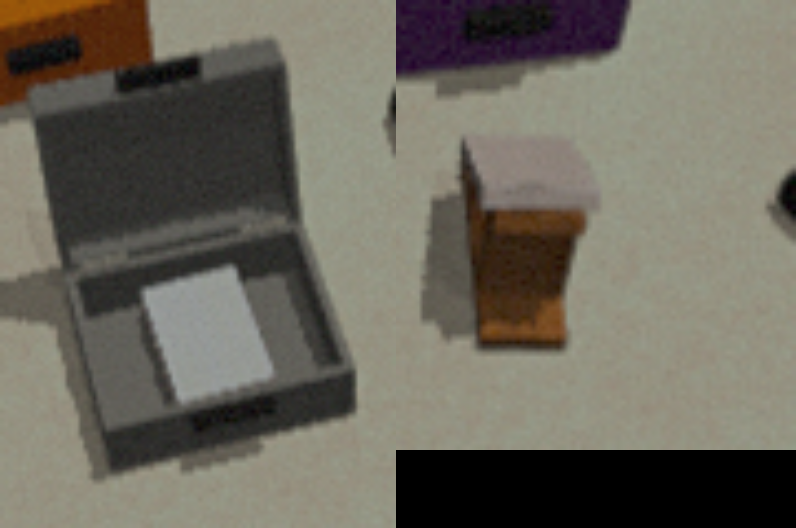

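The grey case with two plates is at px (245,240). Its look-alikes are orange at (205,180) and (97,227) and purple at (372,190). The third plate is the tilted one on the rest at (381,236); the pile at (248,256) is the other thing matching "plate". Both choices agree with the crop.

```bash
cat >> h.py <<'E'
def rect(P):
    (c,s,a)=cv2.minAreaRect((P[:,:2]*1000).astype(np.float32)); return np.round(c,1),np.round(s,1),round(a,1)
E
python3 - <<'E'
from h import *
for c in("scene","side"):
    f=dict(np.load(c+".npz"));W=cloud(f);print(c,"cam",np.round(-f["R"].T@f["t"],3))
    x,y,z=W[...,0],W[...,1],W[...,2]
    near=(x>.4)&(x<.72)&(y>-.33)&(y<-.07)
    rim=W[near&(z>.041)&(z<.049)]; print("rim",len(rim),rect(rim))
    pl=W[near&(z>.026)&(z<.034)&(x<.62)&(f["pixels"].min(-1)>110)]; print("pile",len(pl),rect(pl),np.median(pl,0))
    lid=W[near&(z>.085)&(z<.2)]; print("lid",len(lid),lid.min(0).round(3),lid.max(0).round(3))
    r=(x>.47)&(x<.68)&(y>.1)&(y<.26)
    p=W[r&(z>.05)&(z<.13)]; print("restplate",len(p),p.min(0).round(3),p.max(0).round(3))
    q=p
    for i in range(4):
        cc=q.mean(0);n=np.linalg.svd(q-cc)[2][2];n*=np.sign(n[2]);q=p[abs((p-cc)@n)<.003]
    ex=np.cross([0,0,1],n);ex=np.cross(ex/np.linalg.norm(ex),n);ex=-ex if ex[0]<0 else ex;ey=np.cross(n,ex)
    uv=np.stack([(q-cc)@ex,(q-cc)@ey],-1);R=rect(uv)
    print(len(q),"n",n.round(3),"tilt",np.arccos(n[2]).round(3),"yaw",np.arctan2(-n[1],-n[0]).round(3),R, (cc+ex*R[0][0]/1e3+ey*R[0][1]/1e3).round(4))
E
```

```text
scene cam [ 1.34  -0.128  1.058]
rim 767 (array([ 546.4, -170.9]), array([161.6, 150.6]), 12.0)
pile 574 (array([ 550.9, -170. ]), array([95.8, 59.3]), 14.5) [ 0.5537531  -0.17001495  0.02998733]
lid 1428 [ 0.435 -0.264  0.085] [ 0.507 -0.111  0.18 ]
restplate 512 [0.5   0.153 0.05 ] [0.595 0.221 0.099]
144 n [-0.369 -0.005  0.929] tilt 0.378 yaw 0.013 (array([-1.8,  0.8]), array([59.8, 97. ]), 83.6) [0.5461 0.1863 0.0717]
side cam [-0.29  -0.839  1.367]
rim 189 (array([ 545.5, -172.1]), array([162., 153.]), 12.5)
pile 80 (array([ 584.4, -162.4]), array([26.8, 60.1]), 13.0) [ 0.58435904 -0.16349685  0.02940915]
lid 913 [ 0.433 -0.267  0.085] [ 0.501 -0.111  0.18 ]
restplate 379 [0.496 0.15  0.05 ] [0.591 0.223 0.102]
189 n [-0.499  0.011  0.866] tilt 0.523 yaw -0.023 (array([-0.5,  0.4]), array([64.3, 90.8]), 84.8) [0.5405 0.187  0.0715]
```

>>> {"fn": "play_rows", "kwargs": {"plan": [[[-0.88,-0.65,-0.1],[0,0,0],-1],[[-0.88,-0.65,-0.1],[0,0,0],-1],[[-0.88,-0.65,-0.1],[0,0,0],-1],[[-0.88,-0.65,-0.1],[0,0,0],-1],[[-0.88,-0.65,-0.1],[0,0,0],-1],[[-0.88,-0.65,-0.1],[0,0,0],-1],[[-0.88,-0.65,-0.1],[0,0,0],-1],[[-0.88,-0.65,-0.1],[0,0,0],-1],[[-0.88,-0.65,-0.1],[0,0,0],-1],[[-0.88,-0.65,-0.1],[0,0,0],-1],[[-0.88,-0.65,-0.1],[0,0,0],-1],[[-0.88,-0.65,-0.1],[0,0,0],-1],[[-0.88,-0.65,-0.1],[0,0,0],-1],[[-0.88,-0.65,-0.1],[0,0,0],-1],[[-0.88,-0.65,-0.1],[0,0,0],-1],[[-0.88,-0.65,-0.1],[0,0,0],-1],[[-0.88,-0.65,-0.1],[0,0,0],-1],[[-0.88,-0.65,-0.1],[0,0,0],-1],[[-0.88,-0.65,-0.1],[0,0,0],-1],[[-0.88,-0.65,-0.1],[0,0,0],-1]]}}

```text
clock: 3.3
position: [0.5005, 0.1827, 0.2955]
tool_rot: [3.141, 0.0, 2.895]
force: [-0.5, 0.0, -0.1]
grip_width: 0.0852
finger_force: 0.0
```

```bash
cat >> h.py <<'E'
from scipy.spatial.transform import Rotation as Ro
def pose():
    s=bot.observe(); return s["position"],Ro.from_euler("xyz",s["tool_rot"])
E
python3 - <<'E'
from h import *
s=bot.observe();print({k:np.round(s[k],3) for k in("clock","qpos","position","tool_rot")})
f=grab_frame("wrist");save(f,"w1.png");np.savez("w1.npz",**f)
p,R=pose();print("cam in tool",R.inv().apply(-f["R"].T@f["t"]-p).round(3),"axis",R.inv().apply(f["R"][2]).round(3))
E
```

```text
{'clock': np.float64(3.3), 'qpos': array([-0.576,  0.323,  0.149,  1.789, -0.055,  1.034,  0.917]), 'position': array([0.5  , 0.183, 0.295]), 'tool_rot': array([3.141, 0.   , 2.895])}
cam in tool [ 0.08   0.002 -0.129] axis [-0.301  0.001  0.954]
```

View pics/w1.png

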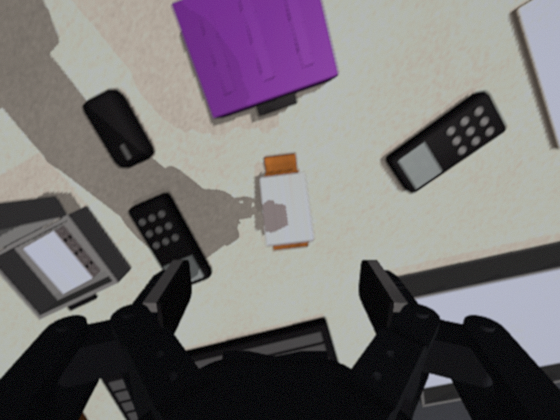

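The wrist view shows the plate at (285,208), with the rest's ends above and below it, the case pile at (60,260), and the fingertips at (178,270) and (375,270). Next I fit the plate's plane and outline.

```bash
cat >> h.py <<'E'
def fitplate(W,mask):
    "plane-fit visible top; returns centre, n, ex(uphill), size"
    p=W[mask&np.isfinite(W[...,0])];q=p
    for i in range(6):
        cc=np.median(q,0) if i==0 else q.mean(0);n=np.linalg.svd(q-cc,full_matrices=False)[2][2];n*=np.sign(n[2]);q=p[abs((p-cc)@n)<.004]
    a=np.array([1.,0,0]);a-=n*(a@n);a/=np.linalg.norm(a);b=np.cross(n,a)
    uv=np.stack([(q-cc)@a,(q-cc)@b],-1)
    c,s,ang=cv2.minAreaRect((uv*1000).astype(np.float32))
    t=np.deg2rad(ang)
    if s[0]<s[1]: t+=np.pi/2; s=s[::-1]
    ex=a*np.cos(t)+b*np.sin(t); ex=ex*np.sign(ex[0])
    return cc+a*c[0]/1e3+b*c[1]/1e3,n,ex,s,len(q)
def plates(f,cam):
    W=cloud(f)
    for r in regions_of("plate_a",cam):
        m=cv2.erode(r["mask"].astype(np.uint8),np.ones((1,1)))>0
        if m.sum()<60: continue
        c,n,ex,s,k=fitplate(W,m)
        print(round(r["p"],2),r["box"],"c",c.round(4),"n",n.round(3),"tilt",np.arccos(n[2]).round(3),"yaw",np.arctan2(ex[1],ex[0]).round(3),"size",np.round(s,1),k)
E
python3 - <<'E'
from h import *
f=grab_frame("wrist");plates(f,"wrist")
W=cloud(f);z=W[...,2];x=W[...,0];y=W[...,1]
m=(x>.46)&(x<.62)&(y>.12)&(y<.25)&(f["pixels"].min(-1)>70)&(f["pixels"].max(-1).astype(int)-f["pixels"].min(-1)<60)&(z>.045)
c,n,ex,s,k=fitplate(W,m);print(c,n,np.arccos(n[2]),np.arctan2(ex[1],ex[0]),s,k)
E
```

```text
0.92 [25.4, 226.2, 99.2, 292.7] c [ 0.5516 -0.1691  0.0307] n [-0.002  0.011  1.   ] tilt 0.011 yaw 0.245 size [90.2 62.4] 2209
0.6 [64.8, 222.6, 101.7, 271.1] c [ 0.5437 -0.1415  0.0136] n [ 0.251 -0.966  0.058] tilt 1.512 yaw 0.255 size [86.6 13.3] 286
0.57 [262.6, 173.2, 316.5, 241.8] c [0.5359 0.1887 0.0727] n [-0.526  0.067  0.848] tilt 0.559 yaw -0.126 size [90.3 59.9] 3184
[0.53488637 0.18876471 0.07206205] [-0.52639596  0.06593369  0.84767921] 0.5592010922509376 -0.11766030447558157 (92.73290252685547, 60.04853439331055) 3236
```

```bash
cat >> h.py <<'E'
def tips(f):
    p,R=pose();T=R.inv().apply((cloud(f).reshape(-1,3)-p));T=T[np.isfinite(T[:,0])&(abs(T[:,0])<.03)&(abs(T[:,1])<.08)&(T[:,2]<.04)]
    for s in(-1,1):
        q=T[T[:,1]*s>.02]; 
        if len(q): print("tip",s,"z95-99.5",np.percentile(q[:,2],[95,99.5]).round(4),"x",np.percentile(q[q[:,2]>q[:,2].max()-.012][:,0],[1,99]).round(4),"inner y",abs(q[q[:,2]>q[:,2].max()-.01][:,1]).min().round(4),len(q))
def goto(pt,Rt,n):
    "print tool-axis offsets in row units: shift first (n rows) then turn"
    p,R=pose(); rv=(R.inv()*Rt).as_rotvec()/.15; d=R.inv().apply(np.array(pt)-p)/.025
    print("shift-first total",d.round(2),"turn total",rv.round(2),"shift after turn",(Rt.inv().apply(np.array(pt)-p)/.025).round(2))
def frame(n,ex):
    z=-n/np.linalg.norm(n);x=-(ex-z*(ex@z));x/=np.linalg.norm(x);return Ro.from_matrix(np.stack([x,np.cross(z,x),z],1))
E
python3 - <<'E'
from h import *
f=grab_frame("wrist");tips(f)
n=np.array([-.527,.066,.848]);ex=np.array([.842*1,-.106,.53]);Rt=frame(n,ex)
c=np.array([.5355,.1887,.0727]);
print(Rt.as_matrix().round(3))
goto(c+n/np.linalg.norm(n)*.09,Rt,0)
E
```

```text
tip -1 z95-99.5 [-0.0186 -0.0033] x [-0.0112  0.011 ] inner y 0.0431 18194
tip 1 z95-99.5 [-0.0185 -0.0034] x [-0.011   0.0108] inner y 0.0412 18141
[[-0.841  0.125  0.527]
 [ 0.106  0.992 -0.066]
 [-0.531  0.    -0.847]]
shift-first total [0.57 0.32 5.85] turn total [-0.23 -3.73 -0.79] shift after turn [3.55 0.39 4.68]
```

>>> {"fn": "play_rows", "kwargs": {"plan": [[[0,0,0],[-0.05,-0.75,-0.16],-1],[[0,0,0],[-0.05,-0.75,-0.16],-1],[[0,0,0],[-0.05,-0.75,-0.16],-1],[[0,0,0],[-0.05,-0.75,-0.16],-1],[[0,0,0],[-0.05,-0.75,-0.16],-1],[[0.59,0.07,0.78],[0,0,0],-1],[[0.59,0.07,0.78],[0,0,0],-1],[[0.59,0.07,0.78],[0,0,0],-1],[[0.59,0.07,0.78],[0,0,0],-1],[[0.59,0.07,0.78],[0,0,0],-1],[[0.59,0.07,0.78],[0,0,0],-1],[[0,0,0],[0,0,0],-1]]}}

```text
clock: 5.0
position: [0.4892, 0.1957, 0.1542]
tool_rot: [3.141, 0.564, 3.02]
force: [0.2, -0.9, -0.2]
grip_width: 0.0857
finger_force: 0.0
```

```bash
python3 - <<'E'
from h import *
s=bot.observe();print({k:np.round(s[k],3) for k in("clock","qpos")})
f=grab_frame("wrist");save(f,"w2.png");plates(f,"wrist")
n=np.array([-.527,.066,.848]);ex=np.array([.842*1,-.106,.53]);Rt=frame(n,ex)
goto(np.array([.5355,.1887,.0727])-n*.003,Rt,0)
E
```

```text
{'clock': np.float64(5.0), 'qpos': array([-1.111,  0.469,  0.471,  2.329,  1.571,  0.206, -0.807])}
0.78 [234.4, 155.7, 313.5, 260.8] c [0.5356 0.1889 0.0727] n [-0.527  0.065  0.848] tilt 0.559 yaw -0.122 size [89.8 60.2] 7722
shift-first total [ 0.22 -0.05  3.9 ] turn total [0.02 0.04 0.01] shift after turn [ 0.2  -0.04  3.91]
```

>>> {"fn": "play_rows", "kwargs": {"plan": [[[0.1,-0.02,0.5],[0,0,0],-1],[[0.1,-0.02,0.5],[0,0,0],-1],[[0,0,0.5],[0,0,0],-1],[[0,0,0.5],[0,0,0],-1],[[0,0,0.5],[0,0,0],-1],[[0,0,0.5],[0,0,0],-1],[[0,0,0.5],[0,0,0],-1],[[0,0,0.4],[0,0,0],-1],[[0,0,0],[0,0,0],-1]]}}

```text
clock: 6.22
position: [0.538, 0.188, 0.0703]
tool_rot: [3.14, 0.566, 3.017]
force: [0.1, 0.5, 0.1]
grip_width: 0.0853
finger_force: 0.0
```

```bash
python3 - <<'E'
from h import *
s=bot.observe();print({k:np.round(s[k],3) for k in("clock","qpos","force")})
n=np.array([-.527,.066,.848]);ex=np.array([.842*1,-.106,.53]);Rt=frame(n,ex)
goto(np.array([.5356,.1889,.0727])-n*.003,Rt,0)
f=grab_frame("wrist");save(f,"w3.png");plates(f,"wrist");tips(f)
E
```

```text
{'clock': np.float64(6.225), 'qpos': array([-0.753,  0.656,  0.134,  2.256,  2.089,  0.356, -1.27 ]), 'force': array([0.084, 0.514, 0.095])}
shift-first total [ 0.03  0.02 -0.01] turn total [0.01 0.04 0.  ] shift after turn [ 0.03  0.02 -0.01]
0.7 [212.7, 187.3, 340.9, 352.2] c [0.5359 0.189  0.0728] n [-0.528  0.066  0.847] tilt 0.561 yaw -0.121 size [91.2 60.1] 19542
tip -1 z95-99.5 [-0.0028 -0.0018] x [-0.029   0.0294] inner y 0.02 20031
tip 1 z95-99.5 [-0.0027 -0.0017] x [-0.0291  0.0293] inner y 0.02 20510
```

View pics/w3.png

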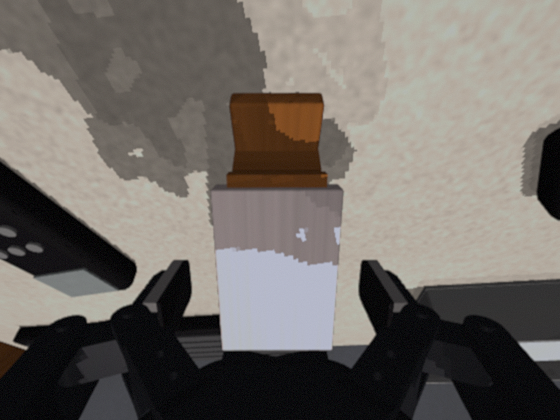

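The plate (213–342, 187–352) lies centred between the fingertips at (178,270) and (375,270). Closing.

>>> {"fn": "play_rows", "kwargs": {"plan": [[[0,0,0],[0,0,0],0],[[0,0,0],[0,0,0],1],[[0,0,0],[0,0,0],1],[[0,0,0],[0,0,0],1],[[0,0,0],[0,0,0],1],[[0,0,0],[0,0,0],1]], "newtons": 40}}

```text
clock: 7.08
position: [0.5375, 0.1886, 0.0707]
tool_rot: [3.139, 0.566, 3.017]
force: [-5.9, -0.4, 10.0]
grip_width: 0.0587
finger_force: 40.3
```

```bash
python3 - <<'E'
from h import *
f=grab_frame("wrist");plates(f,"wrist")
p,R=pose();T=R.inv().apply((cloud(f).reshape(-1,3)-p))
q=T[np.isfinite(T[:,0])&(abs(T[:,0])<.012)&(abs(T[:,1])>.0315)&(abs(T[:,1])<.045)&(T[:,2]<.03)]
print("tip z",np.percentile(q[:,2],[90,99,99.8]).round(4),p.round(4))
E
```

```text
0.98 [209.7, 186.1, 341.3, 349.6] c [0.5356 0.1887 0.0726] n [-0.528  0.066  0.847] tilt 0.561 yaw -0.124 size [90.9 60.1] 19319
0.15 [224.8, 92.5, 325.6, 190.2] c [0.4936 0.1942 0.0123] n [-0.644  0.082  0.761] tilt 0.706 yaw 1.445 size [46.1 37.7] 2917
tip z [-0.0067  0.0025  0.0038] [0.5375 0.1885 0.0706]
```

>>> {"fn": "play_rows", "kwargs": {"plan": [[[-0.1,0,-0.2],[0,0,0],1],[[-0.2,0,-0.34],[0,0,0],1],[[-0.42,0,-0.68],[0,0,0],1],[[-0.42,0,-0.68],[0,0,0],1],[[-0.42,0,-0.68],[0,0,0],1],[[-0.42,0,-0.68],[0,0,0],1],[[-0.42,0,-0.68],[0,0,0],1],[[-0.42,0,-0.68],[0,0,0],1],[[-0.42,0,-0.68],[0,0,0],1],[[-0.42,0,-0.68],[0,0,0],1],[[0,0,0],[0,0,0],1]]}}

```text
clock: 8.55
position: [0.5355, 0.1885, 0.2439]
tool_rot: [3.136, 0.569, 3.015]
force: [1.2, -0.5, -2.0]
grip_width: 0.0587
finger_force: 44.9
```

```bash
python3 - <<'E'
from h import *
s=bot.observe();print({k:np.round(s[k],3) for k in("clock","qpos","force","grip_width")})
f=grab_frame("wrist");p,R=pose();W=cloud(f)
for r in regions_of("plate_a","wrist")[:2]:
    c,n,ex,sz,k=fitplate(W,r["mask"]);print(r["p"],R.inv().apply(c-p).round(4),R.inv().apply(n).round(3),R.inv().apply(ex).round(3),np.round(sz,1))
Rt=frame(np.array([0,0,1.]),np.array([np.cos(.245),np.sin(.245),0]))
goto([.5516,-.1691,.25],Rt,0)
E
```

```text
{'clock': np.float64(8.55), 'qpos': array([-0.866,  0.288,  0.254,  2.17 ,  0.884,  0.4  ,  0.033]), 'force': array([ 1.18 , -0.531, -2.049]), 'grip_width': np.float64(0.059)}
0.91 [ 0.0381 -0.3209  0.2262] [-0.455  0.043 -0.889] [-0.771 -0.518  0.37 ] [43.3 21.5]
shift-first total [ -2.23 -14.1    1.01] turn total [-0.68  3.74 -2.39] shift after turn [  2.82 -14.03  -0.32]
```

>>> {"fn": "play_rows", "kwargs": {"plan": [[[0,0,0],[-0.14,0.75,-0.48],1],[[0,0,0],[-0.14,0.75,-0.48],1],[[0,0,0],[-0.14,0.75,-0.48],1],[[0,0,0],[-0.14,0.75,-0.48],1],[[0,0,0],[-0.14,0.75,-0.48],1],[[0.2,-0.9,0],[0,0,0],1],[[0.2,-1,0],[0,0,0],1],[[0.2,-1,0],[0,0,0],1],[[0.2,-1,0],[0,0,0],1],[[0.2,-1,0],[0,0,0],1],[[0.2,-1,0],[0,0,0],1],[[0.2,-1,0],[0,0,0],1],[[0.2,-1,0],[0,0,0],1],[[0.2,-1,0],[0,0,0],1],[[0.2,-1,0],[0,0,0],1],[[0.2,-1,0],[0,0,0],1],[[0.2,-1,0],[0,0,0],1],[[0.2,-1,0],[0,0,0],1],[[0.2,-1,-0.2],[0,0,0],1],[[0,0,0],[0,0,0],1]]}}

```text
clock: 11.15
position: [0.5324, -0.1716, 0.2482]
tool_rot: [-3.117, 0.072, -2.954]
force: [-0.1, 0.5, -1.8]
grip_width: 0.0589
finger_force: 44.8
```

```bash
python3 - <<'E'
from h import *
s=bot.observe();print({k:np.round(s[k],3) for k in("clock","qpos","force","grip_width")})
f=grab_frame("wrist");save(f,"w4.png");np.savez("w4.npz",**f);p,R=pose();W=cloud(f)
for r in regions_of("plate_a","wrist"):
    c,n,ex,sz,k=fitplate(W,r["mask"]);print(r["p"],r["box"],c.round(4),np.arctan2(ex[1],ex[0]).round(3),"tool",R.inv().apply(c-p).round(4),R.inv().apply(n).round(3),R.inv().apply(ex).round(3),np.round(sz,1))
E
```

```text
{'clock': np.float64(11.15), 'qpos': array([ 0.276,  0.379, -0.088,  1.831,  0.038,  0.858,  1.929]), 'force': array([-0.133,  0.514, -1.76 ]), 'grip_width': np.float64(0.059)}
0.84 [209.0, 184.8, 341.5, 353.3] [ 0.5314 -0.1718  0.2506] 0.187 tool [ 0.0012 -0.0015 -0.0025] [-0.005  0.003 -1.   ] [-1.    -0.002  0.005] [90.6 60.6]
0.75 [249.9, 146.3, 302.7, 185.1] [ 0.53   -0.1747  0.0306] -1.333 tool [0.0191 0.0012 0.2168] [-0.068 -0.025 -0.997] [-0.049 -0.998  0.028] [60.2 45.8]
0.42 [498.0, 170.4, 560.0, 281.9] [0.5332 0.1663 0.031 ] -0.122 tool [-0.0481  0.3355  0.2131] [-0.304  0.953 -0.009] [-0.94  -0.301 -0.159] [126.7  89.5]
0.41 [250.4, 145.4, 268.5, 148.1] [ 0.5111 -0.202   0.0267] 0.711 tool [ 0.0429 -0.0219  0.2195] [-0.991  0.042 -0.129] [-0.122  0.134  0.983] [40.  19.4]
```

View pics/w4.png

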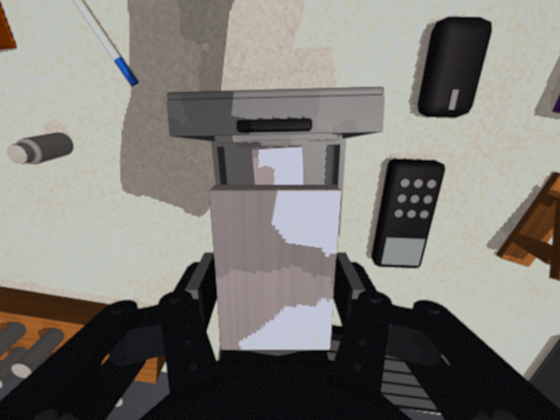

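The held plate fills (212–340, 188–352) squarely. The pile peeks out at (280,165) in front of the upright lid at (275,110). I'll shift sideways and level the tool, so the camera sees the whole pile.

```bash
python3 - <<'E'
from h import *
Rt=frame(np.array([0,0,1.]),np.array([np.cos(.247),np.sin(.247),0]))
goto(np.array([.5513,-.1695,.25])+.14*Rt.as_matrix()[:,1],Rt,0)
E
```

```text
shift-first total [-0.42  5.44 -0.17] turn total [-0.17  0.48 -0.38] shift after turn [-0.72  5.41 -0.07]
```

>>> {"fn": "play_rows", "kwargs": {"plan": [[[0,0,0],[-0.17,0.48,-0.38],1],[[-0.12,0.9,0],[0,0,0],1],[[-0.12,0.9,0],[0,0,0],1],[[-0.12,0.9,0],[0,0,0],1],[[-0.12,0.9,0],[0,0,0],1],[[-0.12,0.9,0],[0,0,0],1],[[-0.12,0.9,0],[0,0,0],1],[[0,0,0],[0,0,0],1],[[0,0,0],[0,0,0],1]]}}

```text
clock: 12.38
position: [0.5172, -0.0342, 0.2488]
tool_rot: [-3.141, 0.0, -2.894]
force: [-0.2, -0.3, -1.5]
grip_width: 0.0589
finger_force: 44.8
```

```bash
python3 - <<'E'
from h import *
s=bot.observe();print({k:np.round(s[k],4) for k in("clock","position","tool_rot","grip_width")})
f=grab_frame("wrist");save(f,"w5.png");np.savez("w5.npz",**f);p,R=pose();W=cloud(f)
for r in regions_of("plate_a","wrist"):
    c,n,ex,sz,k=fitplate(W,r["mask"]);print(r["p"],np.round(r["box"]),c.round(4),np.arctan2(ex[1],ex[0]).round(4),"tool",R.inv().apply(c-p).round(4),R.inv().apply(n).round(3),R.inv().apply(ex).round(3),np.round(sz,1),k)
E
```

```text
{'clock': np.float64(12.375), 'position': array([ 0.5172, -0.0342,  0.2488]), 'tool_rot': array([-3.1408e+00,  3.0000e-04, -2.8941e+00]), 'grip_width': np.float64(0.0589)}
0.78 [210. 187. 341. 350.] [ 0.5167 -0.0342  0.2513] 0.2451 tool [ 0.0005  0.0004 -0.0024] [-0.005  0.002 -1.   ] [-1.    -0.002  0.005] [91.1 60.6] 19397
0.72 [135. 143. 192. 218.] [ 0.5517 -0.1689  0.0306] 0.2482 tool [-0.0004 -0.1386  0.2184] [-0.001  0.003 -1.   ] [-1.     0.001  0.001] [89.7 60.6] 3570
0.55 [184. 142. 193. 213.] [ 0.5434 -0.1412  0.0127] 0.2521 tool [ 0.0009 -0.1097  0.2363] [-0.007 -0.999 -0.046] [-1.     0.005  0.026] [86.7 12. ] 84
```

View pics/w5.png

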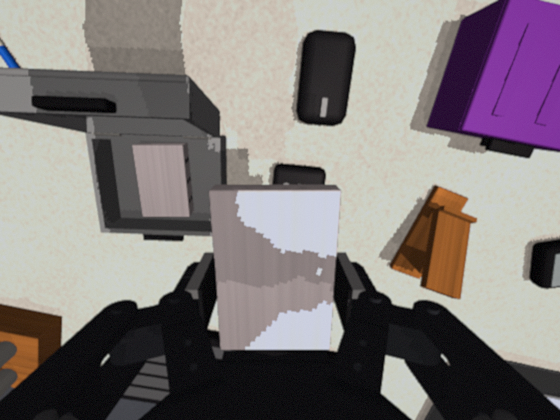

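The pile is fully visible at (135–192, 143–218) and square to the held plate at (210–341, 187–350). I'll turn the tool half round, so the camera side faces away from the upright lid, and measure again.

>>> {"fn": "play_rows", "kwargs": {"plan": [[[0,0,0],[0,0,1],1],[[0,0,0],[0,0,1],1],[[0,0,0],[0,0,1],1],[[0,0,0],[0,0,1],1],[[0,0,0],[0,0,1],1],[[0,0,0],[0,0,1],1],[[0,0,0],[0,0,1],1],[[0,0,0],[0,0,1],1],[[0,0,0],[0,0,1],1],[[0,0,0],[0,0,1],1],[[0,0,0],[0,0,1],1],[[0,0,0],[0,0,1],1],[[0,0,0],[0,0,1],1],[[0,0,0],[0,0,1],1],[[0,0,0],[0,0,1],1],[[0,0,0],[0,0,1],1],[[0,0,0],[0,0,1],1],[[0,0,0],[0,0,1],1],[[0,0,0],[0,0,1],1],[[0,0,0],[0,0,1],1]]}}

```text
clock: 14.98
position: [0.5174, -0.0347, 0.2491]
tool_rot: [3.141, -0.001, 0.383]
force: [1.2, -0.7, -2.0]
grip_width: 0.0587
finger_force: 44.8
```

>>> {"fn": "play_rows", "kwargs": {"plan": [[[0,0,0],[0,0,0.95],1],[[0,0,0],[0,0,0],1]]}}

```text
clock: 15.22
position: [0.5174, -0.0345, 0.2491]
tool_rot: [3.141, -0.001, 0.246]
force: [-0.4, -0.3, -1.7]
grip_width: 0.0586
finger_force: 44.8
```

```bash
python3 - <<'E'
from h import *
s=bot.observe();print({k:np.round(s[k],4) for k in("clock","qpos","position","tool_rot","grip_width")})
f=grab_frame("wrist");save(f,"w6.png");np.savez("w6.npz",**f);p,R=pose();W=cloud(f)
for r in regions_of("plate_a","wrist"):
    c,n,ex,sz,k=fitplate(W,r["mask"]);print(r["p"],np.round(r["box"]),c.round(4),np.arctan2(ex[1],ex[0]).round(4),"tool",R.inv().apply(c-p).round(4),R.inv().apply(n).round(3),R.inv().apply(ex).round(3),np.round(sz,1),k)
# lid geometry in case frame (yaw .247, origin at pile)
a=.247;Rc=np.array([[np.cos(a),-np.sin(a)],[np.sin(a),np.cos(a)]])
for F in(f,dict(np.load("scene.npz")),dict(np.load("side.npz")),dict(np.load("w5.npz"))):
    V=cloud(F).reshape(-1,3);V=V[np.isfinite(V[:,0])];L=(V[:,:2]-[.5517,-.1690])@Rc
    m=(L[:,0]>-.16)&(L[:,0]<.12)&(abs(L[:,1])<.1)&(V[:,2]<.2)&(V[:,2]>.01)
    L=np.c_[L[m],V[m,2]]
    for z0 in(.06,.09,.12,.15,.17,.177):
        q=L[abs(L[:,2]-z0)<.004]
        if len(q)>5: print(z0,len(q),"x",np.percentile(q[:,0],[1,99]).round(3),"y",np.percentile(q[:,1],[1,99]).round(3),end=" | ")
    q=L[(abs(L[:,2]-.045)<.004)&(L[:,0]>-.05)];print("rim",np.percentile(q[:,0],[1,99]).round(3),np.percentile(q[:,1],[1,99]).round(3),L[:,2].max().round(3))
E
```

```text
{'clock': np.float64(15.225), 'qpos': array([-0.4736,  0.3957,  0.5638,  1.896 , -0.2605,  0.922 , -1.1104]), 'position': array([ 0.5174, -0.0345,  0.2491]), 'tool_rot': array([ 3.1407e+00, -6.0000e-04,  2.4640e-01]), 'grip_width': np.float64(0.0586)}
0.82 [359. 144. 417. 218.] [ 0.5512 -0.1684  0.0307] 0.2477 tool [-0.0004  0.138   0.2185] [ 0.002 -0.004 -1.   ] [1.    0.001 0.002] [89.1 60.5] 3565
0.81 [211. 186. 342. 350.] [ 0.5168 -0.0344  0.2516] 0.2471 tool [-0.0006 -0.0001 -0.0025] [-0.003  0.001 -1.   ] [ 1.     0.002 -0.003] [91.5 60.2] 19305
0.06 508 x [-0.088 -0.062] y [-0.07  0.06] | 0.09 543 x [-0.094 -0.068] y [-0.07   0.037] | 0.12 698 x [-0.099 -0.074] y [-0.07   0.033] | 0.15 88 x [-0.087 -0.078] y [-0.071 -0.064] | 0.17 115 x [-0.084 -0.079] y [-0.021  0.027] | 0.177 76 x [-0.089 -0.082] y [-0.02 -0.01] | rim [-0.05   0.071] [-0.075  0.075] 0.178
0.06 128 x [-0.089 -0.056] y [-0.073  0.074] | 0.09 139 x [-0.094 -0.062] y [-0.071  0.073] | 0.12 148 x [-0.1   -0.068] y [-0.072  0.074] | 0.15 14 x [-0.082 -0.072] y [-0.073  0.076] | 0.17 62 x [-0.089 -0.074] y [-0.022  0.031] | 0.177 53 x [-0.089 -0.079] y [-0.023  0.026] | rim [-0.05   0.074] [-0.077  0.074] 0.18
0.06 49 x [-0.094 -0.065] y [-0.075  0.075] | 0.09 57 x [-0.099 -0.076] y [-0.074  0.076] | 0.12 52 x [-0.104 -0.084] y [-0.074  0.077] | 0.15 71 x [-0.109 -0.082] y [-0.074  0.077] | 0.17 42 x [-0.09  -0.078] y [-0.061  0.066] | 0.177 34 x [-0.092 -0.08 ] y [-0.022  0.025] | rim [-0.046  0.072] [-0.078  0.072] 0.18
0.06 131 x [-0.084 -0.057] y [-0.071  0.078] | 0.09 147 x [-0.09  -0.062] y [-0.071  0.078] | 0.12 163 x [-0.096 -0.068] y [-0.071  0.079] | 0.15 152 x [-0.103 -0.073] y [-0.069  0.079] | 0.17 236 x [-0.09 -0.08] y [-0.019  0.029] | 0.177 1003 x [-0.09  -0.081] y [-0.02   0.028] | rim [-0.05   0.072] [-0.076  0.076] 0.179
```

>>> {"fn": "play_rows", "kwargs": {"plan": [[[0,0.92,0],[0,0,0],1],[[0,0.92,0],[0,0,0],1],[[0,0.92,0],[0,0,0],1],[[0,0.92,0],[0,0,0],1],[[0,0.92,0],[0,0,0],1],[[0.02,0.94,0],[0,0,0],1],[[0,0,0.4],[0,0,0],1],[[0,0,0.8],[0,0,0],1],[[0,0,0.8],[0,0,0],1],[[0,0,0.8],[0,0,0],1],[[0,0,0.8],[0,0,0],1],[[0,0,0.8],[0,0,0],1],[[0,0,0.8],[0,0,0],1],[[0,0,0.8],[0,0,0],1],[[0,0,0.6],[0,0,0],1],[[0,0,0.4],[0,0,0],1],[[0,0,0],[0,0,0],1],[[0,0,0],[0,0,0],1]]}}

```text
clock: 17.58
position: [0.552, -0.1685, 0.0747]
tool_rot: [3.141, -0.001, 0.246]
force: [0.0, -0.8, -0.9]
grip_width: 0.0588
finger_force: 44.7
```

```bash
python3 - <<'E'
from h import *
s=bot.observe();print({k:np.round(s[k],4) for k in("clock","qpos","position","tool_rot","force","grip_width")})
# target from measurement at (0.5174,-0.0345,0.2491) yaw .2464
R0=Ro.from_euler("xyz",[3.1407,-.0006,.2464]);T=np.array([.5174,-.0345,.2491])+R0.apply([.0005,.1385,.209])
p,R=pose();print("target",T.round(4),"remaining units",(R.inv().apply(T-p)/.025).round(3),"turn",((R.inv()*R0).as_rotvec()/.15).round(3))
f=grab_frame("wrist");save(f,"w7.png");f2=grab_frame("scene");save(f2,"s2.png")
a=cv2.resize(f2["pixels"][180:300,190:300,::-1],None,fx=4,fy=4);b=f["pixels"][:,:,::-1][100:420,130:430]
h=max(len(a),len(b));C=np.zeros((h,a.shape[1]+b.shape[1],3),np.uint8);C[:len(a),:a.shape[1]]=a;C[:len(b),a.shape[1]:]=b;cv2.imwrite("pics/c2.png",C);print(C.shape)
E
```

```text
{'clock': np.float64(17.575), 'qpos': array([-0.0875,  0.7272,  0.4089,  1.8678, -0.4591,  0.6388, -0.7216]), 'position': array([ 0.552 , -0.1685,  0.0747]), 'tool_rot': array([ 3.1408e+00, -1.5000e-03,  2.4620e-01]), 'force': array([ 0.0269, -0.7745, -0.9395]), 'grip_width': np.float64(0.0588)}
target [ 0.5518 -0.1688  0.0402] remaining units [-0.013  0.009  1.38 ] turn [-0.    -0.006 -0.002]
(480, 740, 3)
```

View pics/c2.png

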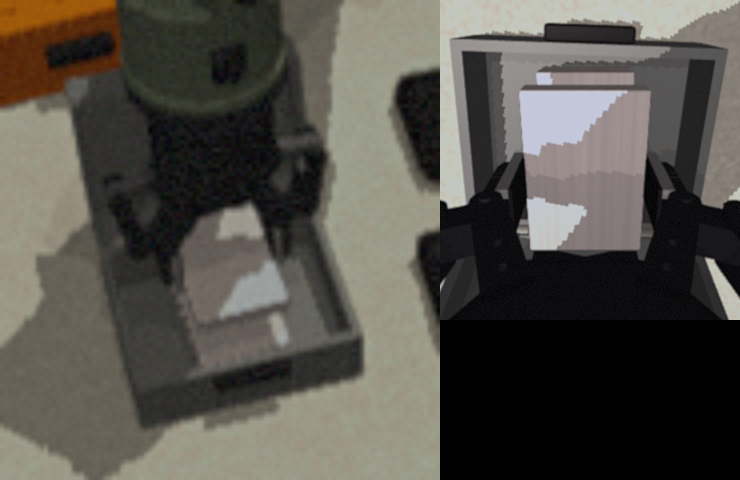

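The held plate (crop 519–650) is centred over the pile's edge (536–633), clear of the lid and walls. Lowering.

>>> {"fn": "play_rows", "kwargs": {"plan": [[[0,0,0.3],[0,0,0],1],[[0,0,0.3],[0,0,0],1],[[0,0,0.3],[0,0,0],1],[[0,0,0.2],[0,0,0],1],[[0,0,0.1],[0,0,0],1],[[0,0,0.06],[0,0,0],1],[[0,0,0.04],[0,0,0],1],[[0,0,0],[0,0,0],1],[[0,0,0],[0,0,0],1]]}}

```text
clock: 18.8
position: [0.5519, -0.1684, 0.0418]
tool_rot: [3.141, -0.001, 0.246]
force: [-1.1, -0.1, -1.3]
grip_width: 0.0591
finger_force: 44.8
```

```bash
cat > m.py <<'E'
from h import *
s=bot.observe();print({k:np.round(s[k],4) for k in("clock","position","tool_rot","force","grip_width")})
f=grab_frame("wrist");p,R=pose();W=cloud(f)
for r in regions_of("plate_a","wrist"):
    if r["p"]<.2: continue
    c,n,ex,sz,k=fitplate(W,r["mask"]);print(r["p"],np.round(r["box"]),c.round(4),"tool",R.inv().apply(c-p).round(4),R.inv().apply(n).round(3),R.inv().apply(ex).round(3),np.round(sz,1),k)
E
python3 m.py
```

```text
{'clock': np.float64(18.8), 'position': array([ 0.5519, -0.1684,  0.0418]), 'tool_rot': array([ 3.141e+00, -1.000e-03,  2.461e-01]), 'force': array([-1.0817, -0.0777, -1.2961]), 'grip_width': np.float64(0.0591)}
0.82 [219. 180. 332. 186.] [ 0.5948 -0.1577  0.0272] tool [ 0.0443 -0.      0.0146] [-1.     0.002 -0.017] [ 0.003  1.    -0.009] [57.5 16.3] 534
0.77 [211. 186. 338. 349.] [ 0.5515 -0.1683  0.0444] tool [-0.0003 -0.0003 -0.0025] [-0.003  0.    -1.   ] [ 1.     0.001 -0.003] [90.9 60.1] 19302
0.63 [223. 175. 328. 178.] [ 0.5945 -0.1578  0.0122] tool [0.0439 0.     0.0296] [-1.     0.008 -0.015] [ 0.009  0.998 -0.069] [58.2 11.9] 406
```

>>> {"fn": "play_rows", "kwargs": {"plan": [[[0,0,0.04],[0,0,0],1],[[0,0,0.03],[0,0,0],1],[[0,0,0],[0,0,0],1],[[0,0,0],[0,0,0],1]]}}

```text
clock: 19.4
position: [0.5518, -0.1684, 0.0401]
tool_rot: [3.141, -0.001, 0.246]
force: [-1.3, 1.1, 2.5]
grip_width: 0.0591
finger_force: 45.1
```

>>> {"fn": "play_rows", "kwargs": {"plan": [[[0,0,0.03],[0,0,0],1],[[0,0,0],[0,0,0],1],[[0,0,0],[0,0,0],1]]}}

```text
clock: 19.77
position: [0.5519, -0.1684, 0.0399]
tool_rot: [3.141, -0.001, 0.246]
force: [-4.4, 2.2, 17.2]
grip_width: 0.0584
finger_force: 46.9
```

Contact at 17 N: seated. Opening only partly, within the case walls.

>>> {"fn": "play_rows", "kwargs": {"plan": [[[0,0,0],[0,0,0],-0.45],[[0,0,0],[0,0,0],-0.5],[[0,0,0],[0,0,0],-0.6],[[0,0,0],[0,0,0],-0.65],[[0,0,0],[0,0,0],-0.65],[[0,0,-0.1],[0,0,0],-0.65],[[0,0,-0.3],[0,0,0],-0.65],[[0,0,-0.6],[0,0,0],-0.65],[[0,0,-0.8],[0,0,0],-0.65],[[0,0,-0.8],[0,0,0],-0.65],[[0,0,-0.8],[0,0,0],-0.65],[[0,0,-0.8],[0,0,0],-0.65],[[0,0,-0.8],[0,0,0],-0.65],[[0,0,0],[0,0,0],-0.65]]}}

```text
clock: 21.52
position: [0.5524, -0.1686, 0.1666]
tool_rot: [3.14, -0.004, 0.246]
force: [-0.2, 0.2, 0.1]
grip_width: 0.0705
finger_force: 0.0
```

```bash
python3 m.py; cat >> m.py <<'E'
save(f,"w9.png")
E
python3 - <<'E'
from h import *
print(bot.observe()["qpos"].round(3))
E
```

```text
{'clock': np.float64(21.525), 'position': array([ 0.5524, -0.1686,  0.1666]), 'tool_rot': array([ 3.1399, -0.0039,  0.2461]), 'force': array([-0.2035,  0.1695,  0.0678]), 'grip_width': np.float64(0.0705)}
0.59 [242. 156. 310. 250.] [ 0.5516 -0.1682  0.0426] tool [-0.0007 -0.0004  0.1229] [ 0.006  0.001 -1.   ] [1.    0.003 0.006] [89.9 60. ] 6186
[-0.151  0.6    0.499  1.825 -0.382  0.812 -0.784]
```

The plate lies flat at z = 42.6 mm, square (within 0.003 rad) and centred. Next I go up, close the fingers, and pass behind the upright lid.

>>> {"fn": "play_rows", "kwargs": {"plan": [[[0,0,-0.7],[0,0,0],-0.65],[[0,0,-0.7],[0,0,0],1],[[0,0,-0.7],[0,0,0],1],[[0,0,-0.7],[0,0,0],1],[[0,0,-0.7],[0,0,0],1],[[-0.78,0,0],[0,0,0],1],[[-0.78,0,0],[0,0,0],1],[[-0.78,0,0],[0,0,0],1],[[-0.78,0,0],[0,0,0],1],[[-0.78,0,0],[0,0,0],1],[[-0.78,0,0],[0,0,0],1],[[-0.78,0,0],[0,0,0],1],[[-0.78,0,0],[0,0,0],1],[[0,0,0],[0,0,0],1],[[0,0,0],[0,0,0],1]], "newtons": 30}}

```text
clock: 23.5
position: [0.4006, -0.2063, 0.2517]
tool_rot: [3.141, -0.001, 0.246]
force: [0.4, -0.1, 0.7]
grip_width: 0.0
finger_force: 0.0
```

```bash
python3 - <<'E'
from h import *
s=bot.observe();print({k:np.round(s[k],4) for k in("clock","qpos","position","tool_rot","force","grip_width")})
a=.247;Rc=np.array([[np.cos(a),-np.sin(a)],[np.sin(a),np.cos(a)]])
O=np.array([.5515,-.1685]);print("tcp case",((s["position"][:2]-O)@Rc).round(4))
# check pile faces & lid from scene/wrist
for cam in("wrist","scene"):
    f=grab_frame(cam);V=cloud(f).reshape(-1,3);V=V[np.isfinite(V[:,0])];L=np.c_[(V[:,:2]-O)@Rc,V[:,2]]
    for lo,hi in((.009,.016),(.02,.028),(.033,.04)):
        q=L[(L[:,2]>lo)&(L[:,2]<hi)&(abs(L[:,0]-.045)<.006)&(abs(L[:,1])<.02)]
        print(cam,lo,len(q),np.median(q[:,0]).round(4) if len(q) else "")
    q=L[(abs(L[:,2]-.0425)<.003)&(abs(L[:,0])<.05)&(abs(L[:,1])<.04)];print(rect(q) if len(q)>9 else "")
E
```

```text
{'clock': np.float64(23.5), 'qpos': array([-0.1688,  0.276 ,  0.6271,  2.0543, -0.2109,  0.8714, -0.7476]), 'position': array([ 0.4006, -0.2063,  0.2517]), 'tool_rot': array([ 3.1409e+00, -1.3000e-03,  2.4640e-01]), 'force': array([ 0.4414, -0.0902,  0.6611]), 'grip_width': np.float64(0.0)}
tcp case [-0.1555  0.0002]
wrist 0.009 0 
wrist 0.02 0 
wrist 0.033 0 
(array([-6.9,  0.3]), array([60.1, 77.2]), 89.9)
scene 0.009 0 
scene 0.02 3 0.044
scene 0.033 28 0.0454
(array([-0.9,  3.5]), array([70.9, 98.3]), 89.5)
```

>>> {"fn": "play_rows", "kwargs": {"plan": [[[0,0,0.8],[0,0,0],1],[[0,0,0.8],[0,0,0],1],[[0,0,0.8],[0,0,0],1],[[0,0,0.8],[0,0,0],1],[[0,0,0.8],[0,0,0],1],[[0,0,0],[0,0,0],1]]}}

```text
clock: 24.35
position: [0.4, -0.2062, 0.1507]
tool_rot: [-3.141, 0.001, 0.246]
force: [0.1, 0.7, 0.6]
grip_width: 0.0003
finger_force: 0.0
```

```bash
cat > arc.py <<'E'
from h import *
import sys
a=.247;Rc=np.array([[np.cos(a),-np.sin(a)],[np.sin(a),np.cos(a)]]);O=np.array([.5515,-.1685])
def tcp(th,r=.1): return np.array([-.060+r*np.cos(th)-.03*np.sin(th)-.011,.045+r*np.sin(th)+.03*np.cos(th)+.014])
s=bot.observe();p=np.array([*((s["position"][:2]-O)@Rc),s["position"][2]]);print(p.round(4),s["force"].round(2))
cur=p[[0,2]]
for th in np.linspace(*map(float,sys.argv[1:3]),int(sys.argv[3])):
    t=tcp(th);d=(t-cur)/.025;d[1]*=-1;d=d.round(2);cur=cur+d*[1,-1]*.025;print(round(th,2),list(d))
E
python3 arc.py 1.75 0.15 21
```

```text
[-0.1561  0.0004  0.1507] [0.1  0.71 0.56]
1.75 [np.float64(1.51), np.float64(-0.06)]
1.67 [np.float64(0.31), np.float64(-0.13)]
1.59 [np.float64(0.31), np.float64(-0.12)]
1.51 [np.float64(0.32), np.float64(-0.09)]
1.43 [np.float64(0.33), np.float64(-0.06)]
1.35 [np.float64(0.33), np.float64(-0.04)]
1.27 [np.float64(0.33), np.float64(-0.01)]
1.19 [np.float64(0.34), np.float64(0.02)]
1.11 [np.float64(0.33), np.float64(0.04)]
1.03 [np.float64(0.33), np.float64(0.07)]
0.95 [np.float64(0.32), np.float64(0.1)]
0.87 [np.float64(0.31), np.float64(0.12)]
0.79 [np.float64(0.3), np.float64(0.14)]
0.71 [np.float64(0.29), np.float64(0.17)]
0.63 [np.float64(0.27), np.float64(0.19)]
0.55 [np.float64(0.26), np.float64(0.21)]
0.47 [np.float64(0.24), np.float64(0.24)]
0.39 [np.float64(0.22), np.float64(0.25)]
0.31 [np.float64(0.2), np.float64(0.26)]
0.23 [np.float64(0.18), np.float64(0.29)]
0.15 [np.float64(0.15), np.float64(0.29)]
```

>>> {"fn": "play_rows", "kwargs": {"plan": [[[0.5,0,-0.02],[0,0,0],1],[[0.5,0,-0.02],[0,0,0],1],[[0.51,0,-0.02],[0,0,0],1],[[0.31,0,-0.13],[0,0,0],1],[[0.31,0,-0.12],[0,0,0],1],[[0.32,0,-0.09],[0,0,0],1],[[0.33,0,-0.06],[0,0,0],1],[[0.33,0,-0.04],[0,0,0],1],[[0.33,0,-0.01],[0,0,0],1],[[0,0,0],[0,0,0],1]]}}

```text
clock: 25.6
position: [0.4844, -0.1851, 0.1643]
tool_rot: [3.141, -0.001, 0.247]
force: [1.0, 0.3, -0.5]
grip_width: 0.0002
finger_force: 0.0
```

```bash
cat > lid.py <<'E'
from h import *
a=.247;Rc=np.array([[np.cos(a),-np.sin(a)],[np.sin(a),np.cos(a)]]);O=np.array([.5515,-.1685])
for cam in("scene","side"):
    f=grab_frame(cam);save(f,cam+"_l.png");V=cloud(f);m=np.zeros(V.shape[:2],bool)
    for r in regions_of("lid",cam):
        c=np.nanmedian(V[r["mask"]],0)
        if abs(c[0]-.52)<.1 and abs(c[1]+.17)<.08 and c[2]>.05: m|=r["mask"]
    q=V[m&np.isfinite(V[...,0])]
    if len(q)<30: print(cam,"none");continue
    L=np.c_[(q[:,:2]-O)@Rc,q[:,2]];c=L.mean(0);n=np.linalg.svd(L-c,full_matrices=False)[2][2];print(cam,len(q),"n",n.round(3),"max z",np.percentile(L[:,2],99).round(3),"x",np.percentile(L[:,0],[1,99]).round(3),"theta~",np.arctan2(-n[0]*np.sign(n[2]),abs(n[2])).round(3))
E
python3 lid.py; python3 arc.py 1.19 0.15 14|head -1
```

```text
scene 1734 n [-0.949  0.039  0.313] max z 0.176 x [-0.08  -0.021] theta~ 1.252
side 1339 n [-0.968 -0.005  0.25 ] max z 0.17 x [-0.084 -0.032] theta~ 1.318
[-0.07    0.0002  0.1644] [ 0.37 -0.07 -0.04]
```

The lid follows, at about 1.27 rad. Continuing the arc.

>>> {"fn": "play_rows", "kwargs": {"plan": [[[0.34,0,0.02],[0,0,0],1],[[0.33,0,0.04],[0,0,0],1],[[0.33,0,0.07],[0,0,0],1],[[0.32,0,0.1],[0,0,0],1],[[0.31,0,0.12],[0,0,0],1],[[0.3,0,0.14],[0,0,0],1],[[0.29,0,0.17],[0,0,0],1],[[0.27,0,0.19],[0,0,0],1],[[0.26,0,0.21],[0,0,0],1],[[0.24,0,0.24],[0,0,0],1],[[0.22,0,0.25],[0,0,0],1],[[0.2,0,0.26],[0,0,0],1],[[0.18,0,0.29],[0,0,0],1],[[0.15,0,0.29],[0,0,0],1],[[0,0,0],[0,0,0],1]]}}

```text
clock: 27.68
position: [0.5742, -0.1625, 0.104]
tool_rot: [-3.142, 0.0, 0.246]
force: [-0.5, -0.4, 0.0]
grip_width: 0.0
finger_force: 0.0
```

```bash
python3 lid.py; python3 arc.py 0.1 -0.05 4
```

```text
scene 1790 n [-0.064  0.044  0.997] max z 0.095 x [-0.054  0.075] theta~ 0.064
side 1467 n [-0.195 -0.008  0.981] max z 0.096 x [-0.061  0.055] theta~ 0.196
[ 0.0236 -0.      0.1049] [ 0.35 -0.21 -0.35]
0.1 [np.float64(0.08), np.float64(0.24)]
0.05 [np.float64(0.07), np.float64(0.2)]
-0.0 [np.float64(0.07), np.float64(0.2)]
-0.05 [np.float64(0.05), np.float64(0.2)]
```

>>> {"fn": "play_rows", "kwargs": {"plan": [[[0.08,0,0.2],[0,0,0],1],[[0.07,0,0.2],[0,0,0],1],[[0.07,0,0.15],[0,0,0],1],[[0,0,0.1],[0,0,0],1],[[0,0,0.05],[0,0,0],1],[[0,0,0],[0,0,0],1],[[0,0,0],[0,0,0],1]]}}

```text
clock: 28.75
position: [0.5801, -0.1613, 0.0888]
tool_rot: [3.142, -0.002, 0.246]
force: [-8.9, 4.4, 32.2]
grip_width: 0.0001
finger_force: 16.5
```

Firm resistance (32 N) with the tip at z = 75 mm: rim on rim. Backing off and checking.

>>> {"fn": "play_rows", "kwargs": {"plan": [[[0,0,0],[0,0,0],1],[[0,0,-0.1],[0,0,0],1],[[0,0,-0.4],[0,0,0],1],[[0,0,-0.8],[0,0,0],1],[[0,0,-1],[0,0,0],1],[[0,0,-1],[0,0,0],1],[[0,0,-1],[0,0,0],1],[[0,0,-1],[0,0,0],1],[[0,0,-1],[0,0,0],1],[[-0.8,0,-0.5],[0,0,0],1],[[-0.8,0,0],[0,0,0],1],[[-0.8,0,0],[0,0,0],1],[[0,0,0],[0,0,0],1]]}}

```text
clock: 30.38
position: [0.5206, -0.1765, 0.2585]
tool_rot: [3.141, -0.002, 0.245]
force: [1.0, -1.0, 0.4]
grip_width: 0.0004
finger_force: 0.0
```

```bash
python3 - <<'E'
from h import *
a=.247;Rc=np.array([[np.cos(a),-np.sin(a)],[np.sin(a),np.cos(a)]]);O=np.array([.5515,-.1685])
ims=[]
for cam in("wrist","side"):
    f=grab_frame(cam);V=cloud(f).reshape(-1,3);V=V[np.isfinite(V[:,0])];L=np.c_[(V[:,:2]-O)@Rc,V[:,2]]
    q=L[(L[:,0]>-.05)&(L[:,0]<.05)&(abs(L[:,1])<.065)&(L[:,2]>.065)&(L[:,2]<.09)]
    print(cam,len(q),"slope",np.polyfit(q[:,0],q[:,2],1).round(4) if len(q)>20 else "")
    ims.append(f["pixels"][:,:,::-1])
c=cv2.resize(ims[1][190:260,255:345],(720,560));cv2.imwrite("pics/end.png",c)
E
```

```text
wrist 11284 slope [-0.0008  0.0759]
side 895 slope [0.0009 0.0752]
```

View pics/end.png

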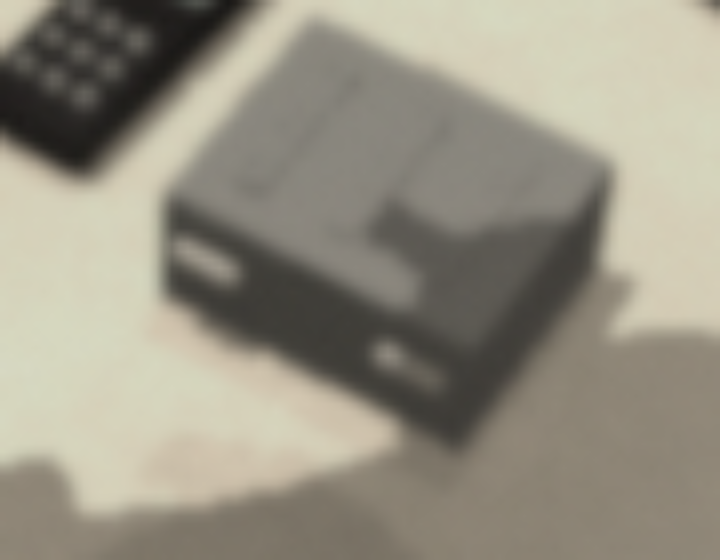

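The side crop shows the case shut with its top (170–610, 20–340) flat. The measured slope is under 0.001 rad at z ≈ 75 mm. Handing in.

```bash
python3 -c "
from workcell import bot
print(bot.job_done())"
```

```text
the job is handed in; nothing more can be done
None
```

The third plate sits flush on the pile, the case is pressed shut rim on rim (lid slope under 0.001 rad), and the job was handed in at about 30 s; the hand-in call returned no verdict.

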